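# Rock the angle gauge on the bracelet mandrel to the red mark and hold

### The arm

A 6-joint arm with a two-finger parallel gripper is mounted at the origin on a cart in front of the work surface, level with it; the furniture and walls round the work are solid. World frame = base frame: x ahead of the robot, y to its left, z up, the work surface at z = 0. Lengths are in m, angles in rad, forces in N, time in s.
With the tool pointing down it reaches from about 0.275 to 1 m from the base axis. Payload 8.4 kg.
Tool frame: the origin (TCP) lies on the centre line of the jaws, within the pads' length; the fingertips stand 17 mm ahead of it and the grasp point (between the pads) lies 2 mm behind it (bot.tcp_to_tips is the y of the fingertips in the tool frame, in m); y points along the fingers, z is the direction in which the jaws open and shut, and the axes are right-handed (so a half turn about y gives the same grasp; the last joint's range is limited). The gripper opens to 85 mm and grips with 20 to 120 N. Pads are 22 mm wide; open, the fingers measure 114 mm over their backs; the gripper's body (76 mm by 85 mm) begins 54 mm behind the grasp point. The pads swing forward as they close: fully open they stand 13 mm farther back than shut.
Start: joints at [1.311, 0.353, 1.633, -0, 1.155, -0.002], TCP at [0.159, 0.604, 0.248] pointing down, gripper open.
Joint ranges: [-2.63, 2.63], [-0.92, 2.1], [0.06, 2.66], [-1.3, 4.44], [0, 2.69], [-3.02, 3.02]. Speed limits (rad/s): [2.22, 2.22, 2.79, 3.14, 3.14, 3.14].

### API

Orientations are given as a unit quaternion [x, y, z, w].
In Python, from workcell import bot, hand, kinematics, get_obs, vision, hand_in gives the robot as it stands. The module is installed in compiled form; this text tells all that it offers. Calls block until the motion is done:
- bot.reach(position, orientation): joint-space move of the TCP to a pose.
- bot.servo_line(position, ori=None, velocity=0.15): straight line of the TCP; ori=None keeps the orientation; velocity is the mean speed in m/s.
- bot.goto_joints(angles): joint-space move.
- hand.move_gripper(opening, strength=None): finger opening in m; strength is the grip in N (None keeps the last); returns when the fingers have stopped.
- bot.dwell(seconds).
- kinematics.solve_ik(position, orientation): joint angles nearest the present ones, or None.
- get_obs(): the state.
- vision.read_camera(name): name is "side" or "top" or "wrist"; returns a dict with "frame" (420x560x3 uint8, red, green, blue), "intrinsics" (3x3 intrinsics, pixels), "view" (4x4, takes a point from world to camera coordinates). Camera axes: x right, y down, z forward; pixel columns grow to the right and rows downward; lengths in m; the calibration is good to about 2 mm. A picture is of the moment at which its call begins. There is no depth.
A pose or a line that the arm cannot do raises bot.IKError and nothing moves.
- hand_in(): hands the job in, once; it reports no verdict.
The state is a dict: "time_s": time; "joint_pos": joint angles; "joint_vel": joint speeds; "joint_efforts": joint torques, N m; "position": TCP position; "orientation": TCP orientation; "wrist_force": force on the tool from outside, world axes, zero at the start; "ft_torque": the same for the moment, N m; "gripper_width": finger opening in m.
Only numpy, scipy, OpenCV 4.12 (cv2) and the standard library are available. Lean on these libraries where they do the work, as an engineer would, in place of code of your own. Each camera call takes 0.05 s, during which the arm holds its last target.

### The job

Pick up the angle gauge by its black grip and set it down level on top of the round steel bracelet mandrel, with its long base square across the mandrel. Then rock it gently over the curve, with the middle part of its base on the steel, until its swinging pointer settles on the red mark, so that a colleague can scribe the place. Finish holding the gauge still there, gripped and resting lightly on the mandrel with the pointer on the mark; do not let go, and leave the jar, loupe, dial holder and blue box where they are.

Things in the scene. Friction and masses are not known exactly. Their poses are not given: they have to be found in the camera images.
- gauge: loose angle gauge, 0.2 to 0.33 kg, standing on its base. Origin: middle of the base underside; x across (white dial faces -x), y along the base, z up. Steel base 24 x 130 x 12 mm (x, y, z). Black grip 18 (x) x 24 (y) mm at y = -40, z = 10 to 66 mm: pinch it along x, tips 14 mm or more above the underside. Dial radius 38, 14 mm thick, centre y = +22, z = 52 mm
- pointer (a joint): angle in rad of the black swinging pointer on the gauge's dial: a counterweighted pointer, tip up, that always swings back to plumb in about a second (damped, free). 0 = it points along the gauge's z (gauge level). Turning the gauge by +a about its own x axis (dial end of the base up, grip end down) makes it read +a
- mark (a joint): angle in rad of the red mark on the dial rim, same zero and sense as the pointer; it is locked and stays where it was set, somewhere between 0.22 and 0.42. The pointer is on the mark when the two readings are equal
- pointer_tip (a point): tip of the pointer, 30 mm from the dial's centre; its z axis runs along the pointer
- mark_tip (a point): the red mark, a tab 5.5 mm wide on the dial rim, 33 mm from the dial's centre; its z axis runs from the dial's centre to the mark
- mandrel: bracelet mandrel fixed to the bench: a horizontal polished steel cylinder, diameter 100 mm, 70 mm long, in a low wooden cradle (56 x 124 x 39 mm). Origin on the bench under the cylinder's middle; its x axis is parallel to the cylinder's axis. The cylinder's axis is 55 mm and its top 105 mm above the bench. The gauge's x axis should lie along this x axis (within about 0.3 rad)
- mandrel_axis (a point): middle of the cylinder's axis, 55 mm above the bench
- enamel_jar: bystander: small sample jar with white lid, 42 x 42 x 58 mm; origin at its underside
- loupe: bystander: black eye loupe, 34 x 34 x 30 mm; origin at its underside
- dial_holder: bystander: round brass dial holder, 41 mm diameter, 6 mm high; origin at its underside
- blue_box: bystander: small blue open parts box, 44 x 64 x 15 mm; origin at its underside

How it is judged:
By the outcome, as a careful person would: the job done as asked, in the order asked, and still so for the second after the job is handed in, while the arm keeps its last pose, push and grip.
It also fails if it takes over 54 s, if anything falls off the work surface, if the arm or the gripper's body presses on something with over 40 N, if the wrist force passes 120 N, or if a joint passes its speed limit or range.

## Working session

There is one attempt and no reset: what is moved stays moved. The work goes in short steps, each a Python script; the robot and the scene stay as the last script left them, time stands still between calls to the robot, and variables do not carry over. Pictures are saved under pics/ and viewed, and the job is handed in when it is done.

```bash
mkdir -p pics; python3 - <<'E'
from workcell import bot, hand, kinematics, get_obs, vision
import cv2, numpy as np
o=get_obs(); print(o)
for n in ["side","top","wrist"]:
    c=vision.read_camera(n); cv2.imwrite(f"pics/{n}0.png",c["frame"][:,:,::-1]); print(n,c["intrinsics"].tolist(),np.round(c["view"],4).tolist())
E
```

```text
{'time_s': 0.0, 'joint_pos': array([ 1.31061296e+00,  3.53673391e-01,  1.63415133e+00,  4.60363199e-05,
        1.15521105e+00, -2.40726923e-03]), 'joint_vel': array([-9.84034468e-05,  1.75390784e-03,  1.32005249e-03,  7.52265029e-04,
        2.48187347e-03, -4.47009688e-04]), 'joint_efforts': array([ 8.87603983e-05, -6.05252910e+01, -3.42074561e+01,  9.60874763e-05,
        9.48467787e-03,  2.55193788e-05]), 'position': array([0.15920265, 0.60390037, 0.24753855]), 'orientation': array([ 0.70174448, -0.09097355,  0.09081044, -0.70073673]), 'wrist_force': array([ 0.07811733, -0.00139935, -0.27735745]), 'ft_torque': array([-0.00878428,  0.01185994, -0.04523147]), 'gripper_width': 0.08564009182662936}
side [[540.4083990688403, 0.0, 277.699086045289], [0.0, 540.4083990688403, 209.73512236666895], [0.0, 0.0, 1.0]] [[0.894, -0.4475, 0.0215, -0.4583], [-0.2438, -0.5262, -0.8147, 0.2152], [0.3759, 0.7231, -0.5795, 1.0301], [0.0, 0.0, 0.0, 1.0]]
top [[461.86163784650915, 0.0, 277.380822802042], [0.0, 461.86163784650915, 210.43445680201953], [0.0, 0.0, 1.0]] [[-0.0238, -0.9997, -0.0003, 0.0209], [-0.9798, 0.0234, -0.1987, 0.5271], [0.1987, -0.0044, -0.9801, 1.0087], [0.0, 0.0, 0.0, 1.0]]
wrist [[362.9802365171584, 0.0, 283.1664326575415], [0.0, 362.9802365171584, 206.3536237529797], [0.0, 0.0, 1.0]] [[0.2557, 0.9667, -0.0023, -0.6235], [0.9249, -0.244, 0.2917, -0.038], [0.2814, -0.0767, -0.9565, 0.3807], [0.0, 0.0, 0.0, 1.0]]
```

View pics/side0.png

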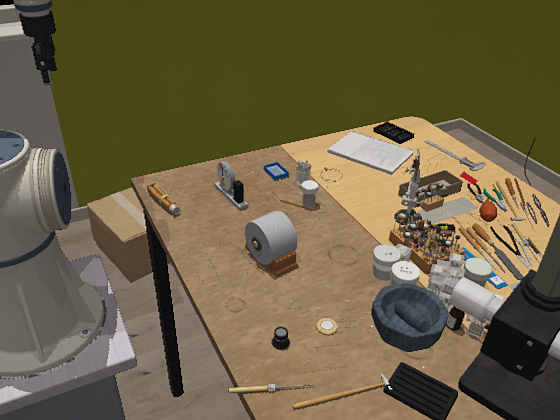

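View pics/top0.png

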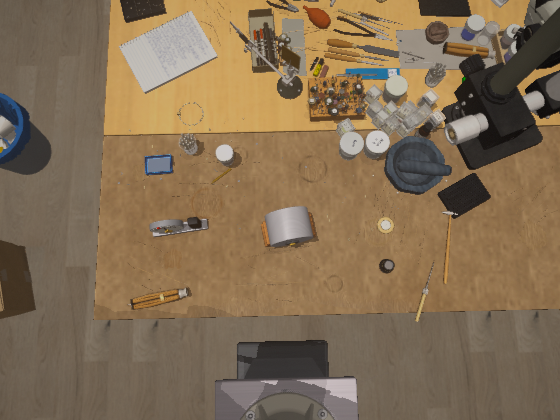

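View pics/wrist0.png

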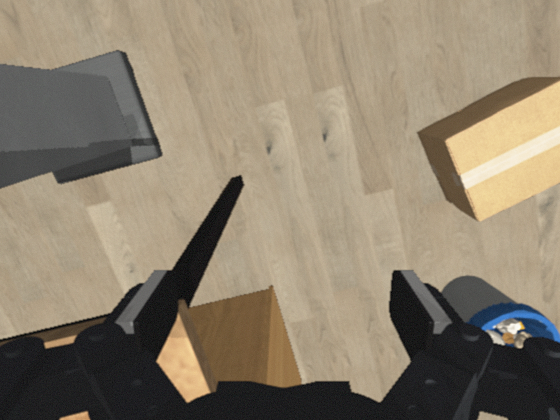

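The side and top views show the gauge left of centre (top ≈ (180,227), grip end at right) and the mandrel at about (289,227), with its cylinder axis roughly along world x. The bystanders are clear of both. Next I'll zoom in to measure.

```bash
python3 - <<'E'
import cv2
t=cv2.imread("pics/top0.png"); s=cv2.imread("pics/side0.png")
a=cv2.resize(t[195:265,140:330],None,fx=4,fy=4,interpolation=cv2.INTER_CUBIC)
b=cv2.resize(s[150:280,200:330],None,fx=4.5,fy=4.5,interpolation=cv2.INTER_CUBIC)
cv2.imwrite("pics/ta.png",a);cv2.imwrite("pics/sa.png",b)
E
```

```text
(no output)
```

View pics/ta.png

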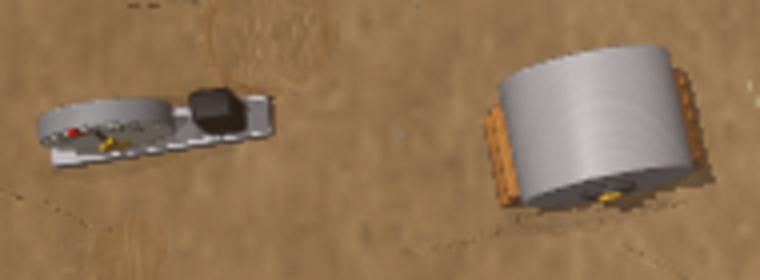

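View pics/sa.png

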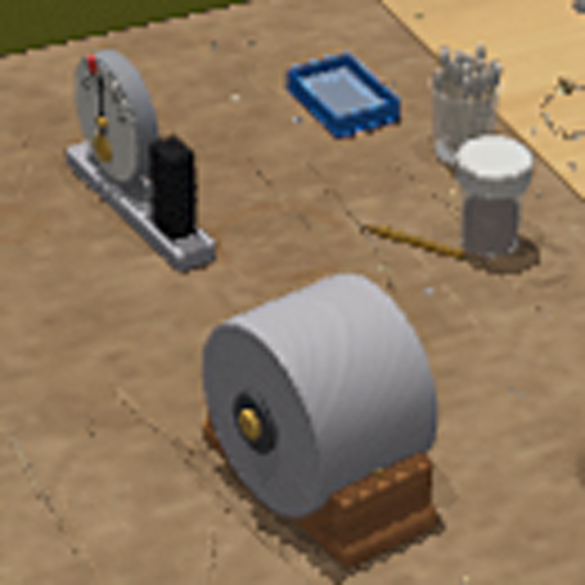

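```bash
cat > h.py <<'E'
import numpy as np, cv2
from scipy.spatial.transform import Rotation as R
def ray(c,uv):
    K,V=c["intrinsics"],c["view"]; d=np.linalg.inv(K)@np.array([uv[0],uv[1],1.]); Rr=V[:3,:3]
    return -Rr.T@V[:3,3], Rr.T@d/np.linalg.norm(d)
def onplane(c,uv,z):
    o,d=ray(c,uv); return o+d*(z-o[2])/d[2]
def tri(obs):
    A=np.zeros((3,3));b=np.zeros(3)
    for c,uv in obs:
        o,d=ray(c,uv);P=np.eye(3)-np.outer(d,d);A+=P;b+=P@o
    X=np.linalg.solve(A,b)
    res=[np.linalg.norm((np.eye(3)-np.outer(d,d))@(X-o)) for o,d in [ray(c,uv) for c,uv in obs]]
    return X,res
def proj(c,X):
    p=c["view"][:3,:3]@np.asarray(X)+c["view"][:3,3]; p=c["intrinsics"]@p; return p[:2]/p[2]
def toolR(yaw,a=0.,flip=1):
    """gauge frame rotation -> tool quaternion: tool z along flip*gauge x, tool y = -gauge z"""
    G=(R.from_euler('z',yaw)*R.from_euler('x',a)).as_matrix()
    z=flip*G[:,0]; y=-G[:,2]; x=np.cross(y,z)
    return R.from_matrix(np.c_[x,y,z])
E
python3 - <<'E'
from h import *
from workcell import get_obs,vision
o=get_obs(); T=R.from_quat(o["orientation"]).as_matrix(); print(np.round(T,3))
w=vision.read_camera("wrist"); V=w["view"]; C=-V[:3,:3].T@V[:3,3]
print("cam in tool",T.T@(C-o["position"]), "axes in tool\n",np.round(T.T@V[:3,:3].T,3))
t=vision.read_camera("top"); s=vision.read_camera("side")
g=lambda u,v:(140+u/4,195+v/4)
f=lambda u,v:(200+u/4.5,150+v/4.5)
print("top: base corners z=.012", [np.round(onplane(t,g(*p),.012),3) for p in [(272,133),(53,162),(52,150),(272,97)]])
print("tri base corner near grip -x", tri([(t,g(272,130)),(s,f(180,262))]))
print("tri red", tri([(t,g(73,132)),(s,f(92,63))]))
print("tri gripTop", tri([(t,g(214,100)),(s,f(170,145))]))
print("tri mandrel knob", tri([(t,g(609,196)),(s,f(250,422))]))
print("top edges z~.055 ", [np.round(onplane(t,g(*p),.055),3) for p in [(500,80),(525,207),(668,48),(692,168)]])
E
```

```text
[[ 0.967 -0.     0.255]
 [-0.255 -0.001  0.967]
 [ 0.    -1.    -0.001]]
cam in tool [-0.07415854 -0.12620578 -0.00034045] axes in tool
 [[ 0.001  0.957  0.292]
 [ 0.001 -0.292  0.957]
 [ 1.    -0.001 -0.001]]
top: base corners z=.012 [array([0.497, 0.174, 0.012]), array([0.482, 0.303, 0.012]), array([0.489, 0.304, 0.012]), array([0.518, 0.174, 0.012])]
tri base corner near grip -x (array([0.49744067, 0.17477537, 0.00737309]), [np.float64(0.0017823933975797338), np.float64(0.0017823933975796285)])
tri red (array([0.48698601, 0.27329679, 0.08358301]), [np.float64(0.000888786806038256), np.float64(0.0008887868060381468)])
tri gripTop (array([0.50419046, 0.19881765, 0.06815875]), [np.float64(0.002755684037630566), np.float64(0.002755684037630468)])
tri mandrel knob (array([ 0.44790339, -0.02315718,  0.05640566]), [np.float64(0.000771340963250327), np.float64(0.0007713409632502233)])
top edges z~.055  [array([0.517, 0.037, 0.055]), array([0.444, 0.024, 0.055]), array([ 0.533, -0.06 ,  0.055]), array([ 0.464, -0.071,  0.055])]
```

The two views agree: the base corner is about 7 mm high, the grip top 68 mm (66 given), and the mandrel axle 56 mm (55 given). Gauge yaw is about 0.12 and mandrel yaw about 0.165. Now the wrist camera for finer measurements.

```bash
python3 - <<'E'
from h import *
from workcell import get_obs,vision,bot
import pickle
q=toolR(0.12).as_quat()
bot.reach([0.49,0.12,0.27],q); bot.dwell(0.2)
w1=vision.read_camera("wrist"); print(get_obs()["time_s"],get_obs()["joint_pos"])
bot.reach([0.50,0.20,0.22],q); bot.dwell(0.2)
w2=vision.read_camera("wrist"); print(get_obs()["time_s"],get_obs()["position"])
t=vision.read_camera("top");s=vision.read_camera("side")
pickle.dump((w1,w2),open("w.pkl","wb"))
for i,c in enumerate((w1,w2)): cv2.imwrite(f"pics/w{i+1}.png",c["frame"][:,:,::-1])
E
```

```text
2.6583 [2.38075483e-01 1.42276631e-01 1.86201517e+00 6.42596184e-05
 1.13739256e+00 1.17205803e-01]
3.375 [0.50037065 0.19940837 0.22075619]
```

View pics/w1.png

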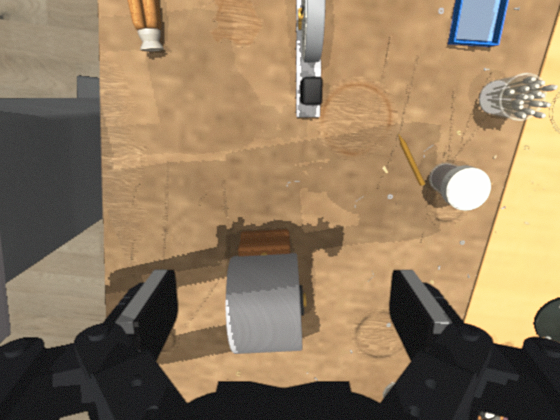

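View pics/w2.png

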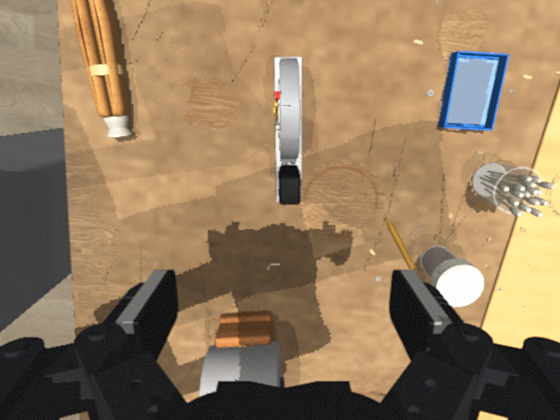

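Wrist view 1 shows the grip at (312,91) and the mandrel spanning about (228–301, 255–350). View 2 shows the whole gauge, base (276–302, 57–203) and grip (289,184). I'll zoom both for edges.

```bash
python3 - <<'E'
import cv2,numpy as np
a=cv2.imread("pics/w1.png"); b=cv2.imread("pics/w2.png")
A=cv2.resize(a[220:360,200:330],None,fx=4,fy=4,interpolation=cv2.INTER_CUBIC)
B=cv2.resize(b[50:210,250:330],None,fx=3.5,fy=3.5,interpolation=cv2.INTER_CUBIC)
C=cv2.resize(a[0:125,270:350],None,fx=3.5,fy=3.5,interpolation=cv2.INTER_CUBIC)
h=max(x.shape[0] for x in (A,B,C))
# two pictures
cv2.imwrite("pics/za.png",A)
BC=np.zeros((560,570,3),np.uint8);BC[:B.shape[0],:280]=B;BC[:C.shape[0],290:]=C
cv2.imwrite("pics/zb.png",BC)
E
```

```text
(no output)
```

View pics/za.png

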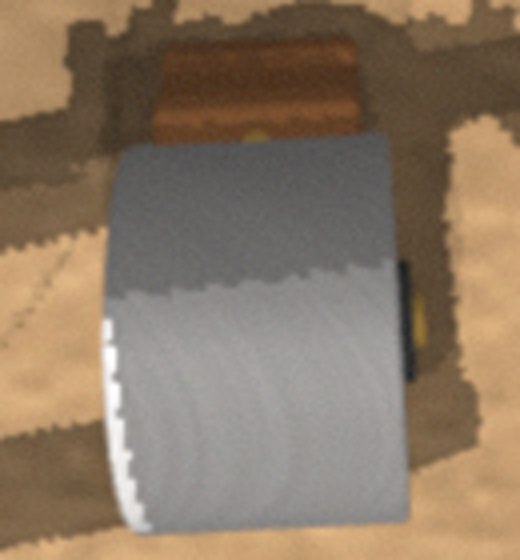

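View pics/zb.png

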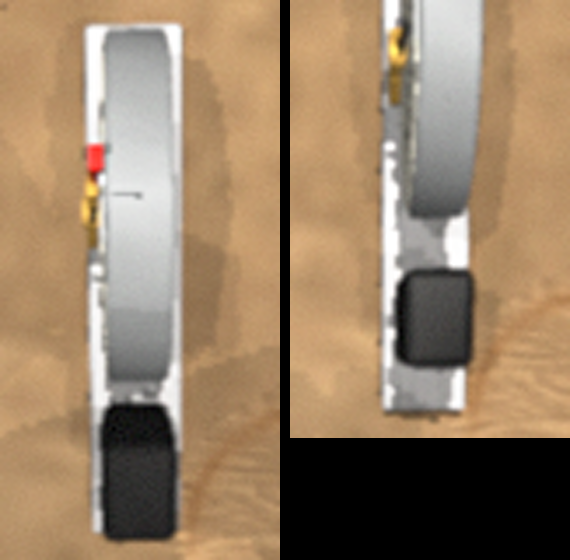

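```bash
python3 - <<'E'
from h import *
import pickle
from workcell import vision
w1,w2=pickle.load(open("w.pkl","rb"))
t=vision.read_camera("top")  # calibration; image for mandrel same
def cyl(c,e1,e2,rad=.05):
    o,_=ray(c,(0,0)); n=[]
    for e in (e1,e2):
        m=np.cross(ray(c,e[0])[1],ray(c,e[1])[1]); n.append(m/np.linalg.norm(m))
    ax=np.cross(*n); ax/=np.linalg.norm(ax); ax*=np.sign(ax[0])
    # inside point direction
    mid=sum(ray(c,p)[1] for p in e1+e2)
    n=[k*np.sign(k@mid) for k in n]
    x=np.linalg.solve(np.array([n[0],n[1],ax]),[rad,rad,0])+o
    return ax,x,np.arctan2(ax[1],ax[0])
z=lambda u,v:(200+u/4-.375,220+v/4-.375)
g=lambda u,v:(140+u/4-.375,195+v/4-.375)
for nm,c,e1,e2 in [("w1",w1,[z(125,148),z(387,133)],[z(150,532),z(408,520)]),
                ("top",t,[g(500,78),g(525,207)],[g(668,46),g(692,166)])]:
    ax,x,yaw=cyl(c,e1,e2); 
    # axis point at x=0.485
    p=x+ax*(0.485-x[0])/ax[0]; print(nm,"axis",ax.round(3),"pt@x.485",p.round(4),"yaw",yaw.round(3))
    # with height known .055: along tri
k=lambda u,v:(270+(u-290)/3.5-.4,v/3.5-.4)
b=lambda u,v:(250+u/3.5-.4,50+v/3.5-.4)
print("end edges top rim w1:", onplane(w1,z(105,340),.105).round(4), onplane(w1,z(401,330),.105).round(4))
print("grip", tri([(w1,k(437,316)),(w2,b(139,491))]), tri([(w1,k(472,365)),(w2,b(176,538))]), tri([(w1,k(400,365)),(w2,b(103,538))]))
print("grip top z=.066", onplane(w1,k(437,316),.066),onplane(w2,b(139,491),.066))
print("base corners w2 z=.012:",[onplane(w2,b(*p),.012).round(4)[:2] for p in [(85,25),(181,25),(94,532)]])
print("base corners w1 z=.012:",[onplane(w1,k(*p),.012).round(4)[:2] for p in [(383,410),(464,410)]])
print("base corner tri", tri([(w1,k(383,410)),(w2,b(94,532))]))
E
```

```text
w1 axis [0.981 0.19  0.02 ] pt@x.485 [ 0.485  -0.02    0.0514] yaw 0.192
top axis [0.977 0.168 0.132] pt@x.485 [ 0.485  -0.0191  0.0272] yaw 0.171
end edges top rim w1: [0.4509 0.006  0.105 ] [0.5177 0.0167 0.105 ]
grip (array([0.50506268, 0.20144233, 0.06451635]), [np.float64(0.00012029365325330267), np.float64(0.00012029365325328878)]) (array([0.51533778, 0.19089798, 0.06322042]), [np.float64(0.00014266340168175262), np.float64(0.0001426634016815926)]) (array([0.49791628, 0.18865536, 0.06221641]), [np.float64(0.00041779956449623475), np.float64(0.0004177995644962389)])
grip top z=.066 [0.50483533 0.20141866 0.066     ] [0.50511028 0.20180484 0.066     ]
base corners w2 z=.012: [array([0.4801, 0.3034]), array([0.5035, 0.3062]), array([0.4969, 0.1752])]
base corners w1 z=.012: [array([0.4967, 0.1747]), array([0.5204, 0.1775])]
base corner tri (array([0.49687779, 0.17457256, 0.00988019]), [np.float64(6.0245645618608146e-05), np.float64(6.0245645618727327e-05)])
```

The wrist rays triangulate the grip top at z≈0.0645 (0.066 given) and the base corner at z≈0.010 (0.012 given), so those check out.
- **Gauge:** centre (0.500, 0.2405), yaw 0.128.
- **Mandrel:** centre about (0.490, -0.019), yaw about 0.18.

Before grasping, I'll look at the dial face from close up to read the mark angle.

```bash
python3 - <<'E'
from h import *
from workcell import get_obs,vision,bot,kinematics
import pickle
yaw=.128; Rz=R.from_euler('z',yaw).as_matrix()
D=np.array([.4974,.2623,.052])-Rz[:,0]*.008
for el in (45,55,35):
  for dist in (.26,.23):
    e=np.radians(el); y=Rz@np.array([np.cos(e),0,-np.sin(e)]); z=Rz@np.array([0,1.,0]); x=np.cross(y,z)
    T=np.c_[x,y,z]; look=T@np.array([.292,.957,0]); cam=D-look*dist
    tcp=cam-T@np.array([-.0742,-.1262,0]); q=R.from_matrix(T).as_quat()
    s=kinematics.solve_ik(tcp,q); print(el,dist,tcp.round(3),None if s is None else np.round(s,2))
    if s is not None:
        bot.reach(tcp,q); bot.dwell(.2); c=vision.read_camera("wrist"); pickle.dump(c,open("w3.pkl","wb")); cv2.imwrite("pics/w3.png",c["frame"][:,:,::-1]); print(get_obs()["time_s"]); raise SystemExit
E
```

```text
45 0.26 [0.402 0.25  0.137] [0.9  0.25 2.49 4.35 0.55 1.02]
7.3833
```

View pics/w3.png

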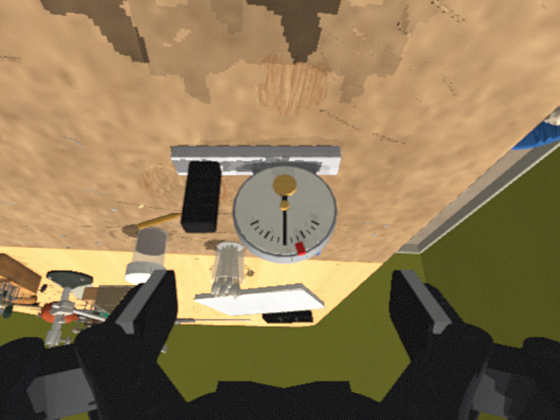

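The dial view (upside down) shows the pointer from its hub at (284,205) to its tip at (285,244), and the red mark at (300,250). I'll cast these onto the dial plane.

```bash
python3 - <<'E'
from h import *
import pickle
c=pickle.load(open("w3.pkl","rb")); f=c["frame"].astype(int)
sub=lambda m:[a.mean() for a in np.nonzero(m)][::-1]
roi=np.zeros(f.shape[:2],bool); roi[165:262,230:340]=1
red=roi&(f[...,0]>120)&(f[...,1]<70)&(f[...,2]<70)
blk=roi&(f.max(2)<60)
brass=roi&(f[...,0]-f[...,2]>60)&(f[...,1]>80)
for n,m in (("red",red),("blk",blk),("brass",brass)): print(n,m.sum(),sub(m))
x0=[sub(red)]
vv,uu=np.nonzero(blk); 
lab=cv2.connectedComponentsWithStats(blk.astype(np.uint8)); 
for i in range(1,lab[0]): print(lab[2][i],lab[3][i])
yaw=.128; G=R.from_euler('z',yaw).as_matrix(); D=np.array([.4974,.2623,.052])
def dial(uv,off):
    o,d=ray(c,uv); P=D-G[:,0]*off; t=((P-o)@G[:,0])/(d@G[:,0]); X=G.T@(o+t*d-D); return X[1:]*1e3
for off in (.007,.009): print(off,"red",dial(sub(red),off))
cv2.imwrite("pics/w3z.png",cv2.resize(c["frame"][150:265,225:345,::-1],None,fx=5,fy=5,interpolation=cv2.INTER_NEAREST))
for uv in [(284,205),(285,244),(175,150),(335,175)]: print(uv,dial(uv,.008))
E
```

```text
red 91 [np.float64(299.9230769230769), np.float64(247.87912087912088)]
blk 117 [np.float64(284.05128205128204), np.float64(223.57264957264957)]
brass 2005 [np.float64(291.7296758104738), np.float64(214.09775561097257)]
[282 196   5   4  18] [284.22222222 197.61111111]
[283 211   3  34  80] [284.275  228.3125]
[253 221   5   3   5] [255.  221.8]
[312 221   1   1   1] [312. 221.]
[314 222   1   1   1] [314. 222.]
[316 223   2   1   2] [316.5 223. ]
[265 232   4   5   5] [266.6 234. ]
[301 232   2   3   4] [301.5 233. ]
[303 236   1   1   1] [303. 236.]
0.007 red [10.75560395 31.59272299]
0.009 red [10.65932601 32.38185519]
(284, 205) [-0.028819   -0.83907928]
(285, 244) [ 0.64749206 29.18536767]
(175, 150) [-85.07798967 -49.5152183 ]
(335, 175) [ 38.22060919 -26.40835324]
```

View pics/w3z.png

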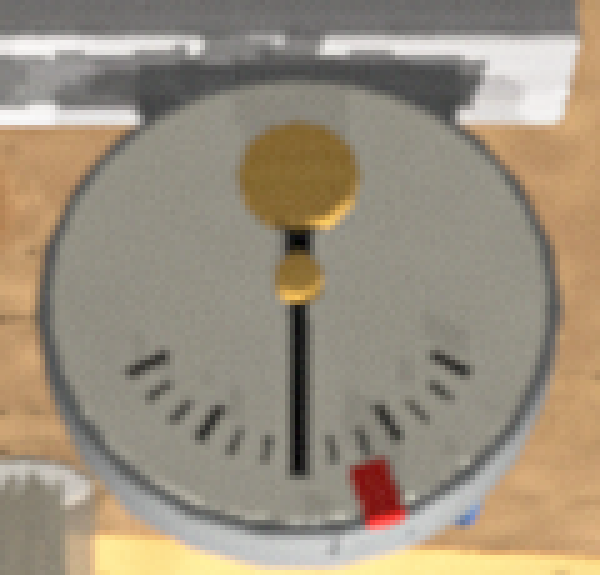

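The mark's angle from the dial plane is about 0.32 rad (radius ≈33 mm, as given, with the pointer reading ~0 while level). Next I go to hover, grasp and lift, checking forces.

```bash
cat >> h.py <<'E'
MY=0.18; MC=np.array([.4897,-.0187,.055])     # mandrel yaw, axis middle
GP=np.array([0,-.040,.0405])                    # TCP in gauge frame
def gauge_pose(a,s0,dn,xo=0.,RAD=.05,roll=True):
    """TCP pose with gauge tilted a, rolling from level contact s0; dn lifts along gauge normal"""
    G=(R.from_euler('z',MY)*R.from_euler('x',a)).as_matrix()
    s=s0-RAD*a if roll else s0
    org=MC+G[:,0]*xo+G[:,2]*(RAD+dn)-G[:,1]*s
    return org+G@GP, toolR(MY,a).as_quat()
E
python3 - <<'E'
from h import *
from workcell import get_obs,vision,bot,kinematics,hand
bot.goto_joints([.238,.142,1.862,0,1.137,.117])
q=toolR(.128).as_quat(); p=np.array([.5053,.2010,.0405])
bot.reach(p+[0,0,.09],q); print(get_obs()["time_s"],get_obs()["joint_pos"].round(2))
hand.move_gripper(.045,60)
bot.servo_line(p,velocity=.1); bot.dwell(.15)
o=get_obs(); print(o["time_s"],o["position"],o["wrist_force"])
w=vision.read_camera("wrist"); cv2.imwrite("pics/g1.png",w["frame"][:,:,::-1])
s=vision.read_camera("side"); cv2.imwrite("pics/g1s.png",cv2.resize(s["frame"][120:260,170:330,::-1],None,fx=4,fy=4))
E
```

```text
11.6833 [ 0.38  0.37  1.91 -0.    0.86  0.25]
13.3583 [0.50578171 0.20119383 0.04117948] [ 0.62890859 -0.81095873 -0.29416039]
```

View pics/g1.png

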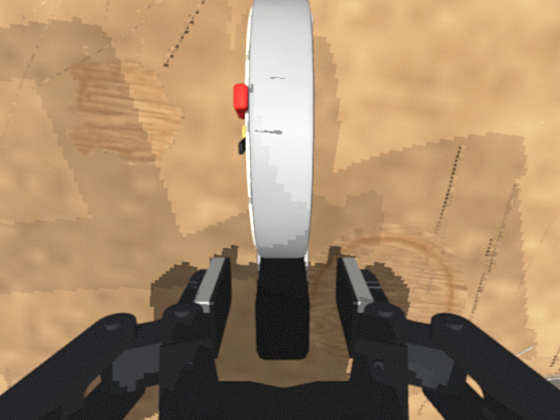

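View pics/g1s.png

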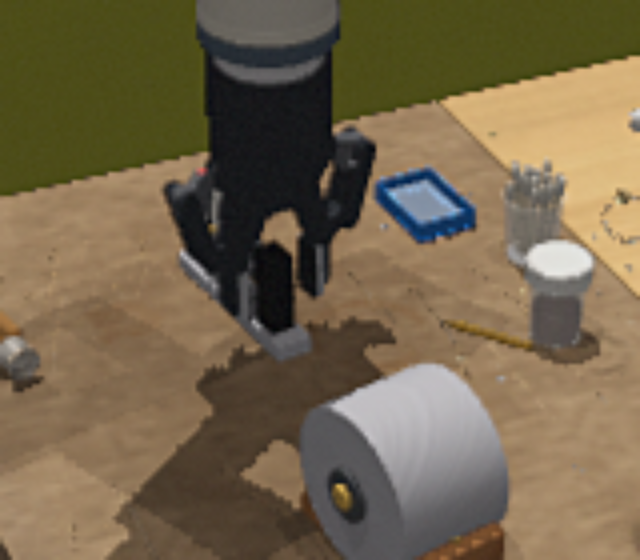

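The grip sits centred between the pads, at about (283,310) in the wrist view. Closing and lifting.

```bash
python3 - <<'E'
from h import *
from workcell import get_obs,vision,bot,kinematics,hand
hand.move_gripper(0.0,90); o=get_obs(); print(o["time_s"],o["gripper_width"],o["wrist_force"])
p=o["position"]; bot.servo_line(p+np.array([0,0,.13]),velocity=.13); bot.dwell(.2)
o=get_obs(); print(o["time_s"],o["gripper_width"],o["wrist_force"],o["ft_torque"])
P,q=gauge_pose(0,.008,.03); print(P)
for a in (.15,.33,.42): 
    PP,qq=gauge_pose(a,.008,0); print(a,PP.round(3),kinematics.solve_ik(PP,qq).round(2))
bot.reach(P,q); bot.dwell(.3)
o=get_obs(); print(o["time_s"],o["position"],o["wrist_force"],o["ft_torque"])
for n in ("wrist","side","top"):
    c=vision.read_camera(n); cv2.imwrite(f"pics/h_{n}.png",c["frame"][:,:,::-1])
s=cv2.imread("pics/h_side.png"); cv2.imwrite("pics/h_sidez.png",cv2.resize(s[100:280,180:340],None,fx=3.3,fy=3.3))
s=cv2.imread("pics/h_top.png"); cv2.imwrite("pics/h_topz.png",cv2.resize(s[170:270,220:360],None,fx=4,fy=4))
E
```

```text
13.8167 0.017396763004543164 [-0.67685898 -0.82632832  5.23600299]
15.1667 0.017045603754619623 [-0.25762845  0.19042617 -3.62149321] [-0.12928204 -0.01224071  0.03510426]
[ 0.49829342 -0.0659245   0.1755    ]
0.15 [ 0.499 -0.071  0.138] [-0.23  0.34  1.95  0.17  0.92 -0.52]
0.33 [ 0.5   -0.077  0.13 ] [-0.34  0.41  1.91  0.34  1.02 -0.72]
0.42 [ 0.501 -0.079  0.127] [-0.38  0.45  1.88  0.4   1.08 -0.8 ]
16.5083 [ 0.49844884 -0.0651062   0.17543401] [ 0.31002501  0.41266278 -3.08681931] [-0.16615161  0.00419655  0.0181455 ]
```

View pics/h_wrist.png

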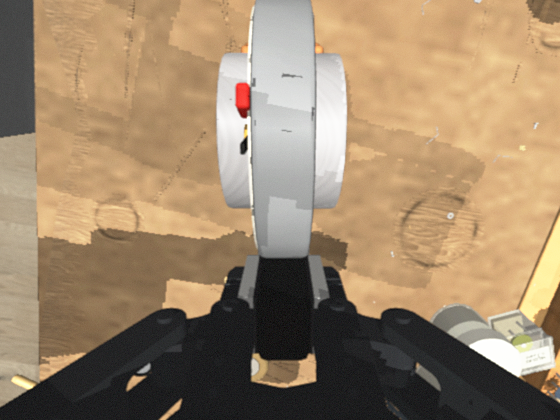

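View pics/h_sidez.png

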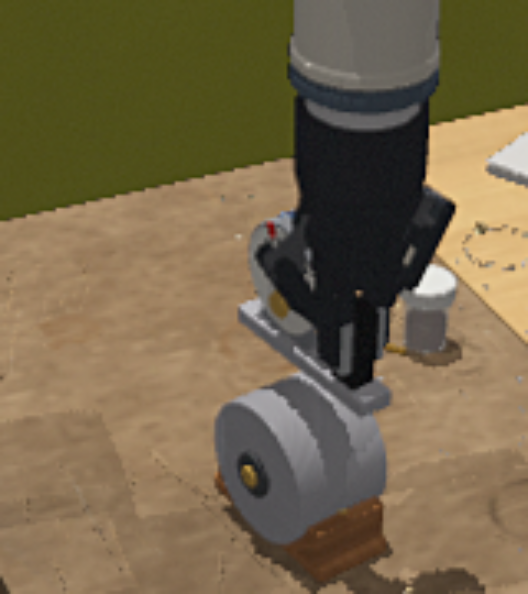

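View pics/h_topz.png

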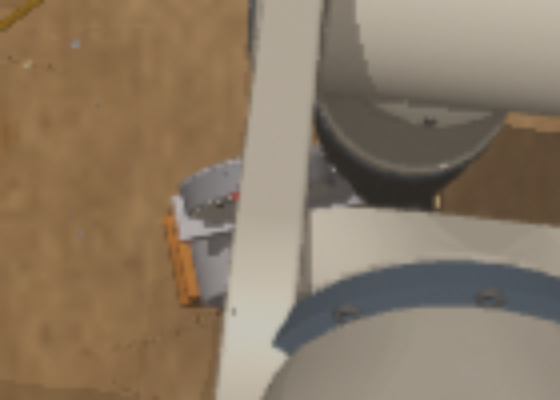

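The gauge is held level above the mandrel and square to it (wrist view: mandrel silhouette rows ~55 to ~207, parallel to the dial). Next I'll re-check the mandrel axis from this view, then lower until a light contact force.

```bash
cat > desc.py <<'E'
from h import *
from workcell import get_obs,vision,bot,kinematics,hand
S0=.008
def fz(n=4):
    L=[]
    for _ in range(n): bot.dwell(.03); L.append(get_obs()["wrist_force"])
    return np.mean(L,0)
E
python3 - <<'E'
from desc import *
c=vision.read_camera("wrist")
def cyl(c,e1,e2,rad=.05):
    o,_=ray(c,(0,0)); n=[]; mid=sum(ray(c,p)[1] for p in e1+e2)
    for e in (e1,e2):
        m=np.cross(ray(c,e[0])[1],ray(c,e[1])[1]); m/=np.linalg.norm(m); n.append(m*np.sign(m@mid))
    ax=np.cross(*n); ax/=np.linalg.norm(ax); ax*=np.sign(ax[0])
    return ax,np.linalg.solve(np.array([n[0],n[1],ax]),[rad,rad,0])+o
ax,x=cyl(c,[(228,54),(338,54)],[(228,207.5),(338,207)]); p=x+ax*(.485-x[0])/ax[0]
print("axis",ax.round(3),p.round(4),np.arctan2(ax[1],ax[0]))
P,q=gauge_pose(0,S0,.006); bot.servo_line(P,q,velocity=.08); bot.dwell(.2)
b=fz(6); print("base",b.round(2),get_obs()["position"].round(4),P.round(4))
dn=.006
while dn>-.006:
    dn-=.0005; P,q=gauge_pose(0,S0,dn); bot.servo_line(P,q,velocity=.02)
    f=fz(3)-b
    if f[2]>1.5: break
print(dn,f.round(2),get_obs()["position"].round(4),P.round(4),get_obs()["time_s"])
np.save("st.npy",np.array([dn,*b]))
E
```

```text
axis [ 0.984  0.18  -0.012] [ 0.485  -0.0182  0.0512] 0.18102993808050413
base [-0.31  0.16 -3.3 ] [ 0.4985 -0.066   0.1518] [ 0.4983 -0.0659  0.1515]
-1.734723475976807e-18 [-1.07 -1.33  5.6 ] [ 0.4984 -0.066   0.1458] [ 0.4983 -0.0659  0.1455] 21.7583
```

Contact came at the expected height (dn≈0), at 5.6 N. Now I rock it over in small steps, keeping the normal force at a few newtons.

```bash
python3 - <<'E'
from desc import *
st=np.load("st.npy"); dn=st[0]; b=st[1:]
dn+=.0002
for a in (0.06,.12,.18,.24,.29,.323):
    P,q=gauge_pose(a,S0,dn); bot.servo_line(P,q,velocity=.02)
    G=(R.from_euler('z',MY)*R.from_euler('x',a)).as_matrix(); f=G.T@(fz(2)-b); N=f[2]
    print(a,round(dn*1e3,2),f.round(2),get_obs()["time_s"])
    dn+=np.clip((N-3)*.00006,-.0006,.0006)
P,q=gauge_pose(a,S0,dn); bot.servo_line(P,q,velocity=.02); bot.dwell(1.0)
f=G.T@(fz(4)-b); print(dn,f.round(2)); o=get_obs()
Rt=R.from_quat(o["orientation"]).as_matrix(); gz=-Rt[:,1]; gx=Rt[:,2]; gy=np.cross(gz,gx); print("tilt",np.arcsin(gy[2]),"yaw",np.arctan2(gx[1],gx[0]),o["time_s"],o["gripper_width"])
np.save("st.npy",np.array([dn,*b]))
import pickle
D={}
for n in ("wrist","side","top"):
    c=vision.read_camera(n); D[n]=c; cv2.imwrite(f"pics/r_{n}.png",c["frame"][:,:,::-1])
pickle.dump(D,open("r.pkl","wb"))
s=cv2.imread("pics/r_side.png"); cv2.imwrite("pics/r_sidez.png",cv2.resize(s[130:260,210:330],None,fx=4.5,fy=4.5,interpolation=cv2.INTER_CUBIC))
s=cv2.imread("pics/r_wrist.png"); cv2.imwrite("pics/r_wristz.png",cv2.resize(s[20:220,200:360],None,fx=3,fy=3))
E
```

```text
0.06 0.2 [ 1.04 -0.23  2.95] 22.15
0.12 0.2 [0.64 0.28 1.03] 22.5417
0.18 0.08 [ 0.31 -0.17 -0.13] 22.9333
0.24 -0.11 [-0.02  0.41  0.1 ] 23.325
0.29 -0.28 [0.74 0.32 0.72] 23.6833
0.323 -0.42 [ 0.33 -0.04  0.11] 24.0
-0.0005936058855798051 [0.18 0.53 1.22]
tilt 0.3230278619217374 yaw 0.17999374004845284 25.3833 0.016923712389400044
```

View pics/r_sidez.png

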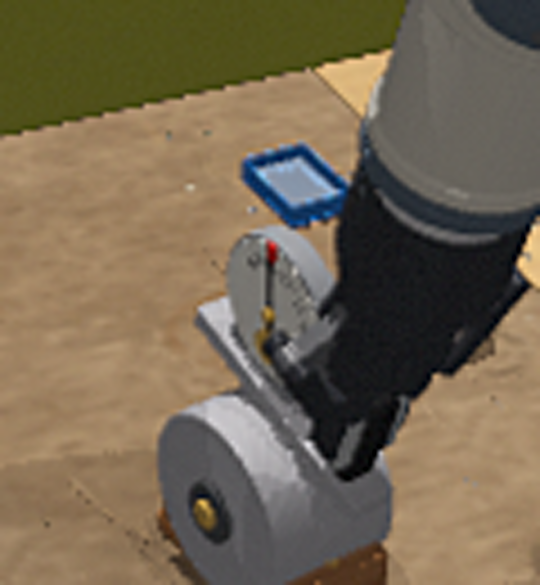

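View pics/r_wristz.png

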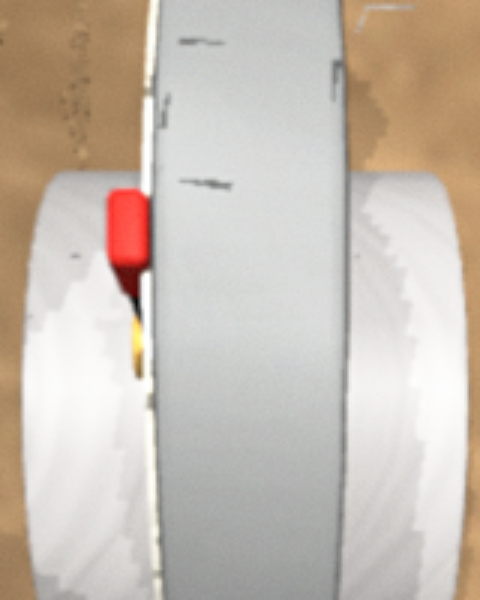

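The pointer line in the side view runs up into the red mark: hub (267,315), mark (272,250) in the zoom. I'll compute both angles in the gauge frame.

```bash
cat > meas.py <<'E'
from h import *
def frame(o):
    Rt=R.from_quat(o["orientation"]).as_matrix(); gz=-Rt[:,1]; gx=Rt[:,2]; gy=np.cross(gz,gx); G=np.c_[gx,gy,gz]
    return G, np.asarray(o["position"])-G@GP
def meas(c,o,off,verbose=1):
    G,org=frame(o); D=org+G@np.array([0,.022,.052])
    f=c["frame"].astype(int); u0,v0=proj(c,D).astype(int); r=28
    roi=np.zeros(f.shape[:2],bool); roi[v0-r:v0+r,u0-r:u0+r]=1
    wt=np.where(roi&(f[...,0]-f[...,1:].max(2)>40)&(f[...,1]-f[...,2]<25),f[...,0]-f[...,1:].max(2),0)
    v,u=np.nonzero(wt); w=wt[v,u]; red=((u*w).sum()/w.sum(),(v*w).sum()/w.sum())
    def dial(uv,k):
        oo,d=ray(c,uv); P=D-G[:,0]*k; t=((P-oo)@G[:,0])/(d@G[:,0]); return (G.T@(oo+t*d-D))[1:]*1e3
    y=dial(red,off); print("proj D",u0,v0,"red px",np.round(red,2),len(u),"dial mm",y.round(1),"ang",np.arctan2(*y).round(3),"plumb",np.arcsin(G[2,1]).round(3))
    return dial,red
E
python3 - <<'E'
from meas import *
import pickle
from workcell import get_obs
D=pickle.load(open("r.pkl","rb")); o=get_obs(); c=D["side"]
dial,red=meas(c,o,.009)
f=c["frame"]
u0,v0=int(red[0]),int(red[1])
print(f[v0-3:v0+22,u0-5:u0+6].max(2))
G,org=frame(o); Dc=org+G@np.array([-.009,.022,.052])
for a in (.28,.323,.36): print(a,[proj(c,Dc+G@np.array([0,np.sin(a),np.cos(a)])*r).round(1) for r in (.0,.015,.03,.033)])
E
```

```text
proj D 274 198 red px [270.   185.25] 13 dial mm [14.2 29.7] ang 0.446 plumb 0.323
[[109  95 104 105 144 167 179 176 172 171 173]
 [142 118 106 141 182 168 168 178 177 169 169]
 [130 114 118 122 142 124 220 167 172 174 171]
 [120 117 120 119 124 101 151 130 127 177 175]
 [120 123 103  97 129 109 103 107 140 132 170]
 [123  88 115  81 102  75 104 108 126  95 143]
 [123  74  73  85  98  35  61 117 122 114  98]
 [122 115  88 115 126  47  44 122 125 122 109]
 [121 121 117 120 130  59  48  97 105 118 116]
 [120 119 119 121 128  60  72 116  99  96 116]
 [120 117 121 120 127  58  76 124  98 113 102]
 [120 120 119 120 126  57  76 122 119 101  89]
 [120 118 121 119 127  55  85 121 123 118 116]
 [120 120 119 120 127  55  85 120 121 121 121]
 [119 121 121 121 126  55  85 120 122 120 120]
 [119 119 119 118 123  46  74 117 121 120 121]
 [120 118 118 119 146 136  96 115 118 119 119]
 [120 118 119 116 120 181 145 122 119 120 120]
 [119 118 118 119 109 145 123 116 119 120 121]
 [118 117 120 120 115  84  71 115 122 121 120]
 [120 119 119 124 128  53  46 120 127 123 120]
 [121 120 118 106 126  66  75  93  81  99 120]
 [118 122 113 109 118  93  71  83  51  60 117]
 [115 124 115 112  91  58  49  90  67  45  81]
 [ 91 117 117 116  58  36  46  58  50  57 160]]
0.28 [array([271. , 199.6]), array([271.3, 193.7]), array([271.6, 187.6]), array([271.6, 186.3])]
0.323 [array([271. , 199.6]), array([271.1, 193.5]), array([271.2, 187.3]), array([271.2, 186. ])]
0.36 [array([271. , 199.6]), array([270.9, 193.4]), array([270.8, 187. ]), array([270.8, 185.8])]
```

The side view is too coarse for this: 1 px is about 0.1 rad, and it gives 0.05 or less of disagreement. The wrist views resolve the mark at about 4 px/mm, so I'll use those plus the close dial view for a second estimate.

```bash
python3 - <<'E'
from h import *
import pickle
a=cv2.imread("pics/g1.png"); b=cv2.imread("pics/r_wrist.png"); c=cv2.imread("pics/h_wrist.png")
f=lambda i:cv2.resize(i[70:170,215:265],None,fx=5,fy=5,interpolation=cv2.INTER_CUBIC)
cv2.imwrite("pics/cmp.png",np.hstack([f(a),f(c),f(b)]))
# close dial view
c=pickle.load(open("w3.pkl","rb")); G=R.from_euler('z',.128).as_matrix(); D=np.array([.4974,.2623,.052])
def dial(uv,off):
    o,d=ray(c,uv); P=D-G[:,0]*off; t=((P-o)@G[:,0])/(d@G[:,0]); return ((G.T@(o+t*d-D))[1:]*1e3).round(2)
Z=lambda u,v:(225+u/5-.4,150+v/5-.4)
print("dial left/right/bottom(top of dial)/top", dial(Z(45,310),.007),dial(Z(556,310),.007),dial(Z(300,527),.007),dial(Z(297,80),.007))
print("pointer", dial(Z(299,320),.009),dial(Z(299,470),.009))
for k in (.008,.009,.010): print(k,"mark corners",[dial(Z(*p),k) for p in [(350,467),(389,460),(406,513),(366,523)]],"mid",dial(Z(377,490),k))
E
```

```text
dial left/right/bottom(top of dial)/top [-35.97   3.99] [36.91  3.94] [ 0.37 36.7 ] [-3.000e-02 -3.557e+01]
pointer [0.25 6.58] [ 0.24 29.3 ]
0.008 mark corners [array([ 7.17, 28.45]), array([12.49, 27.42]), array([14.58, 35.08]), array([ 9.19, 36.5 ])] mid [10.76 31.79]
0.009 mark corners [array([ 7.13, 28.86]), array([12.43, 27.84]), array([14.52, 35.46]), array([ 9.15, 36.88])] mid [10.72 32.18]
0.01 mark corners [array([ 7.1 , 29.27]), array([12.38, 28.25]), array([14.45, 35.84]), array([ 9.11, 37.25])] mid [10.67 32.58]
```

View pics/cmp.png

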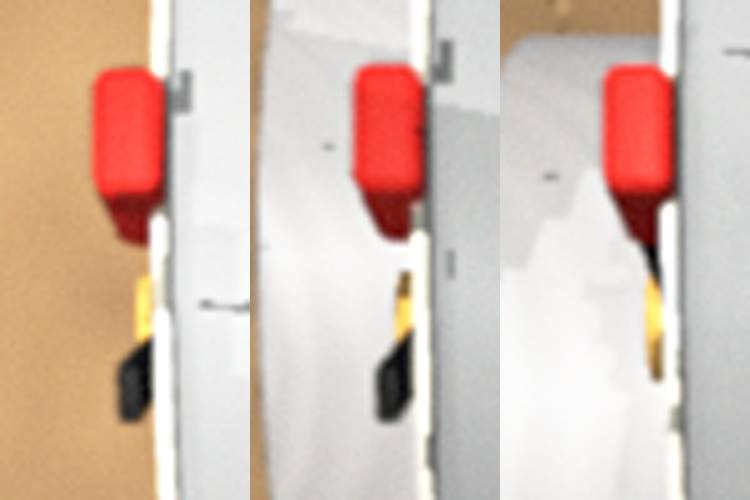

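```bash
python3 - <<'E'
from h import *
import pickle
from scipy.optimize import brentq
r=pickle.load(open("r.pkl","rb"))["wrist"]; K=r["intrinsics"]
# camera pose in gauge frame from nominal grasp; tool x=-gy, tool y=-gz, tool z=gx
A=np.array([[0,0,1],[-1,0,0],[0,-1,0.]]) # gauge<-tool
C=GP+A@np.array([-.07416,-.12621,-.0003])
ct=np.array([[.001,.957,.292],[.001,-.292,.957],[1,-.001,-.001]]); ct[:,1]/=np.linalg.norm(ct[:,1]);ct[:,2]/=np.linalg.norm(ct[:,2])
M=A@ct
def pt(u,v,z):
    d=M@(np.linalg.inv(K)@[u,v,1.]); X=C+d*(z-C[2])/d[2]; return X*1e3
P=lambda k,u,v:(215+(u-250*k)/5-.4,70+v/5-.4)
for k,n in ((0,"g1"),(1,"hover")):
    u=130 if k==0 else 392
    print(n,"tip@z82",[pt(*P(k,u,v),.082).round(2) for v in (368,393,420)])
for k,u in ((0,128),(1,387),(2,638)):
    lo,hi=(68,194)
    for ro in (.0365,.0375):
        # outer corners: at (ro, +-2.75mm tangential): solve angle of each edge
        out=[]
        for v,sg in ((lo,1),(hi,-1)):
            def g(a):
                z=.052+ro*np.cos(a)-sg*.00275*np.sin(a); y=.022+ro*np.sin(a)+sg*.00275*np.cos(a)
                return pt(*P(k,u,v),z)[1]/1e3-y
            out.append(brentq(g,0,.7))
        print(k,ro,np.round(out,3),np.mean(out).round(3), "x",pt(*P(k,u,130),.085).round(1)[0])
E
```

```text
g1 tip@z82 [array([-10.23,  23.62,  82.  ]), array([-10.27,  22.47,  82.  ]), array([-10.32,  21.21,  82.  ])]
hover tip@z82 [array([-9.68, 23.62, 82.  ]), array([-9.72, 22.46, 82.  ]), array([-9.76, 21.21, 82.  ])]
0 0.0365 [0.338 0.34 ] 0.339 x -9.6
0 0.0375 [0.327 0.332] 0.329 x -9.6
1 0.0365 [0.338 0.34 ] 0.339 x -9.2
1 0.0375 [0.327 0.332] 0.329 x -9.2
2 0.0365 [0.338 0.34 ] 0.339 x -9.2
2 0.0375 [0.327 0.332] 0.329 x -9.2
```

Two independent estimates put the mark at 0.315–0.325 rad. The tilt is 0.323, and the mark looks the same before and after in the wrist view, so nothing turned in the grip. Contact got light (~0–1 N) midway through the rock, which fits a mandrel axis about 1.7 mm further +y, as the last silhouette also suggested. I'll correct that, rock back to level in firm contact, hold, and rock forward again.

```bash
sed -i 's/^MC=.*//; s/MC=np.array(\[.4897,-.0187,.055\])/MC=np.array([.4894,-.0170,.055])/' h.py; sed -i 's/S0=.008/S0=.0097/' desc.py; grep -n "MC=" h.py; cat > rock.py <<'E'
from desc import *
import sys
def rock(angs,dn,b,tgt=3.5):
    for a in angs:
        P,q=gauge_pose(a,S0,dn); bot.servo_line(P,q,velocity=.025)
        G=(R.from_euler('z',MY)*R.from_euler('x',a)).as_matrix(); f=G.T@(fz(2)-b)
        print(round(a,3),round(dn*1e3,2),f.round(2),get_obs()["time_s"])
        dn+=np.clip((f[2]-tgt)*.00006,-.0004,.0004)
    return dn
E
python3 - <<'E'
from rock import *
st=np.load("st.npy"); b=st[1:]
dn=st[0]+.0017*np.sin(.323)
print("dn",dn)
dn=rock([.323,.323,.323,.323,.26,.2,.14,.08,.03,0,0],dn,b)
np.save("st.npy",np.array([dn,*b])); print(dn,get_obs()["time_s"])
E
```

```text
22:MY=0.18; MC=np.array([.4894,-.0170,.055])     # mandrel yaw, axis middle
dn -5.4004045594216086e-05
0.323 -0.05 [0.27 1.06 2.03] 25.85
0.323 -0.14 [0.09 0.69 3.22] 26.1667
0.323 -0.16 [-0.22  0.45  3.84] 26.4833
0.323 -0.14 [0.45 0.5  4.21] 26.8
0.26 -0.1 [-0.94  1.93  4.08] 27.15
0.2 -0.06 [-0.38  1.08  5.61] 27.5
0.14 0.07 [-0.23 -0.38  6.15] 27.8583
0.08 0.23 [ 0.67 -0.55  4.71] 28.225
0.03 0.3 [ 0.5  -0.01  3.81] 28.5667
0 0.32 [ 1.06 -0.72  5.41] 28.8833
0 0.43 [ 2.01 -0.89  2.88] 29.2
0.0003938220596076445 29.2
```

Contact held all the way back (3–6 N). Now a hold at level, then the final rock forward using the learned contact slope.

```bash
python3 - <<'E'
from rock import *
from meas import *
import pickle
st=np.load("st.npy"); b=st[1:]; dn=st[0]
bot.dwell(.6); o=get_obs(); print("level",(o["wrist_force"]-b).round(2))
c=vision.read_camera("side"); cv2.imwrite("pics/l_side.png",cv2.resize(c["frame"][130:260,210:330,::-1],None,fx=4.5,fy=4.5,interpolation=cv2.INTER_CUBIC))
prev=0
for a in (.05,.1,.15,.2,.25,.29,.321):
    dn-=.0017*(a-prev); prev=a
    dn=rock([a],dn,b)
dn=rock([.321,.321],dn,b)
bot.dwell(1.2)
G,org=frame(get_obs()); f=G.T@(fz(6)-b); print("final",f.round(2),"tilt",np.arcsin(G[2,1]).round(4),get_obs()["time_s"],get_obs()["gripper_width"])
np.save("st.npy",np.array([dn,*b]))
D={}
for n in ("wrist","side","top"):
    c=vision.read_camera(n); D[n]=c; cv2.imwrite(f"pics/f_{n}.png",c["frame"][:,:,::-1])
pickle.dump(D,open("f.pkl","wb"))
s=cv2.imread("pics/f_side.png"); cv2.imwrite("pics/f_sidez.png",cv2.resize(s[130:260,210:330],None,fx=4.5,fy=4.5,interpolation=cv2.INTER_CUBIC))
s=cv2.imread("pics/f_wrist.png"); cv2.imwrite("pics/f_wristz.png",cv2.resize(s[70:170,215:265],None,fx=5,fy=5,interpolation=cv2.INTER_CUBIC))
E
```

```text
level [ 1.12 -0.59  1.01]
0.05 0.31 [0.06 0.67 3.4 ] 30.2
0.1 0.22 [0.59 0.2  2.91] 30.5417
0.15 0.1 [0.45 0.74 2.87] 30.8833
0.2 -0.02 [0.31 1.04 3.88] 31.2167
0.25 -0.09 [-0.18  1.45  4.01] 31.55
0.29 -0.12 [-0.45  1.78  4.41] 31.8667
0.321 -0.12 [0.52 1.9  4.59] 32.1833
0.321 -0.06 [-0.31  0.79  2.87] 32.5
0.321 -0.1 [0.46 1.08 3.18] 32.8167
final [-0.09  1.3   3.91] tilt 0.321 34.2167 0.01685198245603214
```

View pics/l_side.png

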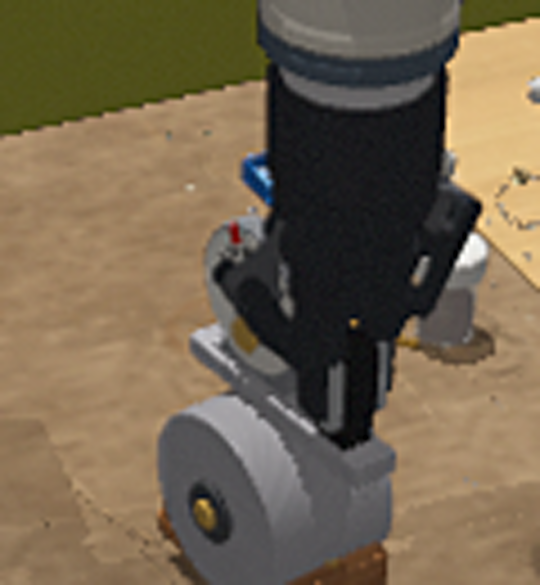

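View pics/f_sidez.png

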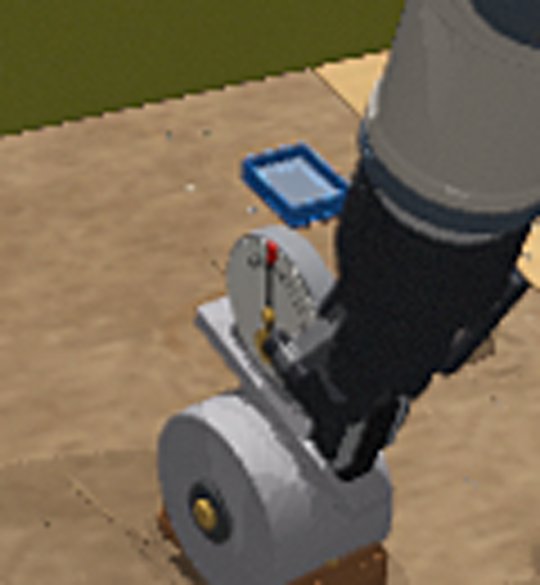

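View pics/f_wristz.png

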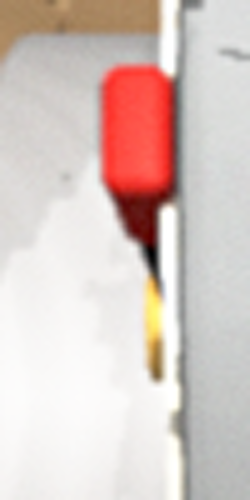

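View pics/f_side.png

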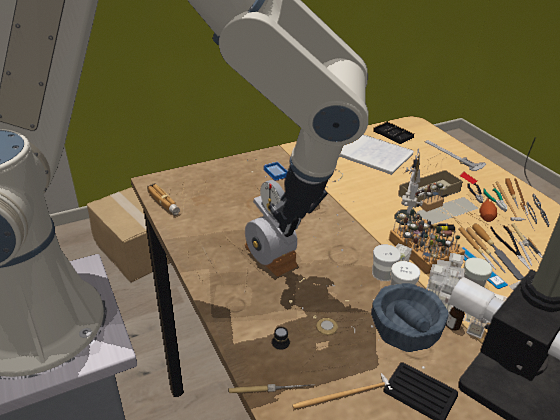

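```bash
python3 - <<'E'
from h import *
import pickle
D=pickle.load(open("f.pkl","rb")); f=D["side"]["frame"].astype(float)
print((f[180:200,264:278,0]-f[180:200,264:278,1:].mean(2)).astype(int)[:10])
s=f[180:200,264:278]; red=np.clip(s[...,0]-s[...,1:].mean(2)-25,0,None)[:10]; 
v,u=np.indices(red.shape); print("red",264+(u*red).sum()/red.sum(),180+(v*red).sum()/red.sum())
for r in range(187,195):
    w=np.clip(118-f[r,269:273].max(1),0,None); print(r,(np.arange(269,273)*w).sum()/w.sum())
a=cv2.imread("pics/h_top.png").astype(int); t=cv2.imread("pics/top0.png").astype(int); b=cv2.imread("pics/f_top.png").astype(int)
for n,(u,v) in dict(jar=(224,154),loupe=(387,266),holder=(386,226),box=(159,165)).items():
    print(n,np.abs(b-t)[v-12:v+12,u-14:u+14].mean().round(1))
E
```

```text
[[ 48  50  52  32  29   6   0   1   3  10  -2 -19  14  18]
 [ 53  31   3  -3  -2  -6  -7  -6  -4   0   0   8  49  56]
 [ 22   9  -4  -6  -7 -10  -9  -7  -4  -4  -4  -3  10  37]
 [  0   1   4   2  -5  53  35  -8  -7  -5  -4  -3  -4  -2]
 [  2   3   4   2  -5  63 167  61  -5  -4  -3  -3  -3  -6]
 [  5   5   5   3  -4  46 150  61  -3  -6  -3  -3  -3  -3]
 [  4   5   4   2  -6  52 102  48   0  -4  -4  -3  -2  -3]
 [  4   4   5   0  -5  72 111  53   6   0  -4  -3  -3  -2]
 [  5   4   4   1  -1  24  49   7   2   5   2  -4  -4  -3]
 [  5   5   3   4   1  -4   2   1   4   5   4   3  -2  -3]]
red 269.7941489361702 184.36063829787233
187 270.39130434782606
188 269.50877192982455
189 269.6193181818182
190 269.9448275862069
191 270.3355263157895
192 269.94573643410854
193 269.3883495145631
194 269.35714285714283
jar 5.7
loupe 31.9
holder 27.9
box 5.2
```

Best estimate of the mark is 0.321 rad, the same as the held tilt of 0.321. In the side view the loupe (281,337) and dial holder (327,325) haven't moved, and the jar and box are unchanged in the top view. Handing in.

```bash
python3 - <<'E'
from workcell import hand_in,get_obs
import numpy as np
b=np.load("st.npy")[1:]; o=get_obs(); print(o["time_s"],(o["wrist_force"]-b).round(2),o["joint_vel"].round(4))
hand_in()
E
```

```text
34.3667 [-0.3  -0.4   4.62] [ 0.0003 -0.0009 -0.0004  0.0001  0.0002 -0.    ]
the job is handed in; nothing more can be done
```

I picked up the gauge by its black grip, set it level on the mandrel, square across it, and rocked it until the pointer was on the red mark. It was handed in at 34.4 s, still gripped at about 90 N and resting on the steel with about 4 N.

**Last checks**
- **Pointer on the mark:** I held the tilt at 0.321 rad. The close dial view puts the mark at about 0.315 and the wrist view at about 0.321. The final side view shows the pointer running up to the mark, and nothing had turned in the grip.
- **Middle of the base:** from the planned path, contact is about 6 mm from the middle, toward the grip. It could be a couple of millimetres off that.
- **Bystanders:** the jar and box look unchanged in the top view. The top view there differed at the loupe and dial holder, which I put down to the arm's shadow. In the side view they are where they started.

**What disagreed**
- **First rock:** contact dropped to about 0–1 N midway, because my mandrel axis estimate was a couple of millimetres off. I corrected it and rocked back to level in contact. Contact stayed at about 3–5 N for most of the second rock; one reading while holding level was about 1 N.
- **Side camera:** it put the mark and pointer about half a pixel apart, roughly 0.05 rad. I put that down to its coarse view and the mark standing out from the dial, and relied on the wrist views.

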